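# Retain the embossing wheel with its spring clip

## Robot

A 7-joint arm with a two-finger parallel gripper is mounted at the origin on the work surface. World frame = base frame: x ahead of the robot, y to its left, z up, the work surface at z = 0. Lengths are in m, angles in degrees, forces in N, time in s.
With the tool pointing down it reaches from about 0.425 to 0.875 m from the base axis. Payload 4.7 kg.
Tool frame: the origin (TCP) lies on the centre line of the jaws, within the pads' length; the fingertips stand 11 mm ahead of it and the grasp point (between the pads) lies 8 mm behind it (finger_overhang is the x of the fingertips in the tool frame, in m); x points along the fingers, z is the direction in which the jaws open and shut, and the axes are right-handed (so a half turn about x gives the same grasp; the last joint's range is limited). The gripper opens to 87 mm and grips with 3 to 60 N. Pads are 19 mm wide; open, the fingers measure 117 mm over their backs; the gripper's body (75 mm by 190 mm) begins 51 mm behind the grasp point.
Start: joints at [69.162, 18.392, -4.016, 83.108, 1.295, 78.541, -3.26], TCP at [0.24, -0.604, 0.234] pointing down, gripper open.
Joint ranges: [-163.93, 163.93], [-17.29, 119.83], [-79.2, 71.16], [3.27, 140.29], [-89.18, 269.18], [5.43, 117.66], [-154.24, 154.24]. Speed limits (degrees/s): [147.25, 147.25, 180, 180, 180, 180, 180].

## Interface

Orientations are given as [roll, pitch, yaw] about the fixed x, y, z axes, in that order (R = Rz(yaw) Ry(pitch) Rx(roll)).
In Python, from cell import get_obs, read_camera, sign_off, cut_out, finger_overhang gives the robot as it stands.
- The arm moves only by the tool servo_tool, never from a script. Its argument "rows" is one flat list of numbers, 5 for each row, row after row: the shift along the world's x, y, z in mm, then the turn about the world's z in degrees, then the closure, from 0 (fully open) to 1 (shut). A call has 1 to 10 rows; each row is the pose to reach, as a shift and turn from the pose commanded when the call began; what a row does not reach only later rows make up. A row lasts 1/12 s, in which the tool goes at most 41.7 mm and 7.16 degrees, less where a joint would pass 70% of its speed; a pose out of reach is approached as far as the arm can. A call with a gripper value outside its range is refused whole. The fingers move at their own pace and stop on an object; "force" is the grip in N (left out, the last holds). Time passes only in rows, so rows that repeat a pose let the fingers close. It gives the time, the measured TCP pose, the force and the opening at its end, in the units of the state.
- get_obs(): the state, without advancing time (a new reading comes with each control period).
- read_camera(name): name is "scene" or "top" or "wrist"; returns a dict with "frame" (480x640x3 uint8, blue, green, red), "range_z" (480x640 float32, m along the optical axis (not along the pixel's ray), 0 where there is no reading), "intrinsics" (3x3 intrinsics, pixels), "k1" (the pictures are not rectified: a ray, as slopes to the right and down, at radius r is drawn at 1 + k1 r^2 times it, then the intrinsics apply), "cam_to_world" (4x4, takes a point from camera to world coordinates); the wrist camera has in their place "tool_from_camera" (4x4, takes a point from camera to tool coordinates, whose origin is the TCP and whose axes are the tool frame's). Camera axes: x right, y down, z forward; pixel columns grow to the right and rows downward; lengths in m; the calibration is good to about 2 mm. A picture is of the moment at which its call begins: read the wrist's pose just before it.
- sign_off(): hands the job in, once; it reports no verdict.
Trained networks look in a picture, given as the dict that the camera call returned (one of the last four; its "shot" number tells which), for a name from the list of things; names that differ only in an ending like _2 or _b are one class to them, and where a whole thing is asked for, a point or a joint stands for the part that bears it (a point fixed in the world has none). Each returns a list of dicts, best first, with "score" (0 to 1); they miss things now and then, are a little off and sometimes report something else, mostly with a low value. They report only what shows in the picture. A call takes as long as a camera call. They do not tell look-alikes from the thing itself.
- cut_out(name, picture): "pixels" (480x640 bool, what is visible of it) and "extent" ([centre column, centre row, width, height] in pixels, round what is visible of it).
The state is a dict: "time_s": time; "qpos": joint angles; "joint_velocities": joint speeds; "effort": joint torques, N m; "tool_pos": TCP position; "tool_rot": TCP orientation; "force": force on the tool from outside, world axes, zero at the start; "wrist_torque": the same for the moment, N m; "grip_width": finger opening in m.
Only numpy, scipy, OpenCV 4.12 (cv2) and the standard library are available. Lean on these libraries where they do the work, as an engineer would, in place of code of your own. Each camera call takes 0.05 s, during which the arm holds its last target.

## Task

On the red strap embosser, push the steel wheel along its shaft fully home against the shoulder, then take the spring clip from its wooden stand and push it sideways onto the shaft's groove just in front of the wheel until it snaps fully home, and let go of it. The groove is narrow and its place varies by several millimetres, so feel for it: ease the clip on, never bearing on the shaft with more than about 20 N. Leave everything else on the bench where it is.

Things in the scene. Friction and masses are not known exactly. Their poses are not given: they have to be found in the camera images.
- shoulder (a point): Fixed point of the red strap embosser, 85 mm above the table: on the axis of its level shaft, in the plane of the shoulder (end of a round red boss, 38 mm across, that stands 30 mm out from a red column, top 117 mm above the table). x points along the shaft, away from the column; z up; y level, across it.
- embosser: The whole embosser, fixed. Origin on the table 85 mm below the shoulder point, same axes. Base plate from x = -80 to 80 mm, 50 mm to each side, 12 mm high. Its steel shaft is 30 mm thick with a groove 18 mm in diameter and 8 mm wide; the groove's centre lies somewhere from x = 33 to 47 mm (the shaft is set differently each time, then locked) and the shaft's free end 30 mm beyond it.
- wheel_center (a point): Centre of the steel embossing wheel on the shaft: 44 mm in diameter, 29 mm wide along the shaft. It slides (about 3 N of drag) but does not turn. Free on both sides and above: it can be taken across its diameter from above and slid. Axes as the shoulder's.
- wheel (a joint): Distance in m of the wheel's back face from the shoulder. 0 = fully home against the shoulder, its front face then 29 mm from it and the groove uncovered; at most 0.03. It starts at 0.018 to 0.027, over the groove or part of it.
- clip: Loose dark steel spring clip, about 90 g, standing mouth down in its stand. Origin: centre of its round bore (on the shaft's axis when home). z from the bore to its head, x along the bore, y across. An open C, 6 mm thick in x, 30 mm wide, reaching 10 mm below the origin, with two sprung arms; above it a neck and a block head. In the groove it has 1 mm of play each way along the shaft.
- clip_mouth (a point): Midpoint between the arms' two round noses (radius 3 mm, 9.75 mm to each side, 6.8 mm below the bore centre). Lowered on the shaft mouth down, they first touch with the bore centre 22 mm above the axis on the 30 mm part (it goes no further there) but 14 mm above it in the groove; from there a push of 5 to 15 N spreads the arms, they snap round, and the bore meets the groove's bottom hard.
- clip_head (a point): Centre of the clip's head, the part to grip: a block 10 mm in x (along the bore), 24 mm in y, 30 mm high, centred 42 mm above the bore's centre. Axes as the clip's.
- stand: Fixed wooden stand, 70 x 80 mm, 21 mm high, origin under its centre. A slot in its middle, 8 mm wide (its x), 38 mm long (its y), 15 mm deep, open at the top, holds the clip, whose bore centre stands 16 mm above the table with the head clear above; the clip is lifted straight up.
- tape_roll: Bystander: black roll of tape lying flat, 90 mm across, 24 mm high; origin under its centre.
- phone: Bystander: black phone lying flat, 75 x 150 x 8 mm; origin under its centre.
- screwdriver: Bystander: screwdriver lying on the bench; handle towards its -x.
- dye_jar: Bystander: small closed jar, 52 mm across, 65 mm high; origin under its centre.
- anvil: Bystander: black block 75 x 75 x 22 mm with a steel disc on it, 42 mm high in all; origin under its centre.
- snap_tray: Bystander: small open aluminium tray 100 x 70 x 25 mm; origin under its centre.
- spare_collar: Bystander: loose steel ring 26 mm across, 10 mm high, on the bench between the embosser and the stand; origin under its centre.
- mallet: Bystander: mallet lying on the bench, black head 44 mm across, wooden handle 190 mm towards its -x; origin under the head.
Mind the look-alikes: they are no part of the job. What is shaped like the embosser but purple or yellow is not meant.

How it is judged (in metres and radians):
On the way, in this order (a step that is already met when the one before it is completed fails the run):
1. the wheel stands fully home against the shoulder (value of joint wheel below 0.002 m), for 0.2 s.
2. the clip sits fully home in the groove (x of clip in the frame of shoulder between 0.031 and 0.049 m and y of clip in the frame of shoulder between -0.002 and 0.002 m and z of clip in the frame of shoulder between -0.002 and 0.002 m and angle between the x axis of clip and the x axis of shoulder, either way round below 0.15 rad), for 0.2 s.
At the end, for the whole second after the job is handed in: The clip is snapped in the groove: bore centre within 2 mm of the shaft's axis across it and in height, 31 to 49 mm along it from the shoulder, bore in line with the shaft to 0.15 rad (turned about the shaft as it likes); wheel within 4 mm of the shoulder; clip released and at rest (all of step 2 and value of joint wheel below 0.004 m and linear speed of clip below 0.02 m/s and angular speed of clip below 0.5 rad/s); the robot touches nothing.
It fails at once if the clip bears on the embosser, its shaft or wheel with more than 25 N (contact force between clip and embosser above 25 N).
It fails at once if another thing on the bench is moved by more than 30 mm (distance of any of tape_roll, phone, screwdriver, dye_jar, anvil, snap_tray, spare_collar, mallet from where it was at the start of the episode above 0.03 m).
It also fails if it takes over 72 s, if anything falls off the work surface, if the arm or the gripper's body presses on something with over 40 N, if the wrist force passes 120 N, or if a joint passes its speed limit or range.

## Working session

There is one attempt and no reset: what is moved stays moved. The work goes in short steps, Python scripts to look and compute and a tool call to move; the robot and the scene stay as the last step left them, time stands still between calls to the robot, and variables do not carry over. Pictures are saved under pics/ and viewed, and the job is handed in when it is done.

Besides the shell and the picture viewer there is one more tool, called after "Call:" by a JSON object that holds its "name" and its "arguments", one argument or row to a line. servo_tool: Moves the arm, as the interface text tells. Its arguments: {"type":"object","properties":{"rows":{"type":"array"},"force":{"type":"number"}},"required":["rows"]}

```bash
ls; mkdir -p pics
python3 - <<'E'
from cell import *
import cv2,pickle
o=get_obs();print(o)
for n in("scene","top"):
    p=read_camera(n);cv2.imwrite(f"pics/{n}0.png",p["frame"]);pickle.dump(p,open(f"{n}0.pkl","wb"));print(n,p["intrinsics"],p["k1"],p["cam_to_world"])
    for t in("embosser","clip","wheel","stand","clip_head"):
        for r in cut_out(t,p):print(t,r["score"],r["extent"])
E
```

```text
pics
{'time_s': 0.0, 'qpos': array([69.16129508, 18.43801603, -4.01815872, 83.17408384,  1.29669713,
       78.54211166, -3.26087792]), 'joint_velocities': array([-0.0260308 ,  0.01454732, -0.0467927 ,  0.00133601, -0.02596632,
       -0.10422149, -0.08200392]), 'effort': array([-6.21760573e-04, -4.91283453e+01, -4.04180093e-01, -3.12522554e+01,
       -6.37133187e-02,  4.36752336e-02,  1.65656352e-04]), 'tool_pos': array([ 0.23954487, -0.60367459,  0.23248087]), 'tool_rot': array([-176.50885114,   89.89093677,  115.14153918]), 'force': array([0.40737478, 0.67397341, 0.5857971 ]), 'wrist_torque': array([-0.02765775,  0.00817889, -0.02820215]), 'grip_width': 0.08735875162966289}
scene [[446.84339391   0.         318.84718388]
 [  0.         446.84339391 239.23189691]
 [  0.           0.           1.        ]] -0.10258562576878254 [[-0.40017475  0.75477959 -0.51977682  1.20589301]
 [ 0.9163649   0.33676275 -0.21648607  0.27430068]
 [ 0.01164221 -0.56293749 -0.82641747  1.18127395]
 [ 0.          0.          0.          1.        ]]
embosser 0.94 [473.1, 219.4, 31.8, 54.5]
embosser 0.91
[... 452 characters left out ...]
]
 [  0.         598.80455601 246.80238465]
 [  0.           0.           1.        ]] 0.03462072490823532 [[-0.11210789 -0.97107519  0.21081935  0.23633214]
 [-0.99369322  0.11006116 -0.0214553   0.01359324]
 [-0.00236832 -0.21189507 -0.97728955  1.42417793]
 [ 0.          0.          0.          1.        ]]
embosser 0.97 [264.4, 238.6, 50.0, 73.9]
embosser 0.97 [140.3, 304.6, 64.0, 80.3]
embosser 0.6 [150.7, 408.6, 65.7, 84.6]
clip 0.51 [396.5, 217.2, 10.4, 6.5]
wheel 0.82 [145.4, 413.7, 28.0, 20.0]
wheel 0.66 [263.8, 247.2, 22.6, 15.1]
wheel 0.54 [135.8, 308.6, 21.1, 20.3]
wheel 0.36 [485.8, 262.9, 36.6, 46.5]
stand 0.87 [394.2, 222.4, 37.9, 35.1]
clip_head 0.41 [397.6, 217.1, 12.5, 8.4]
```

View pics/scene0.png

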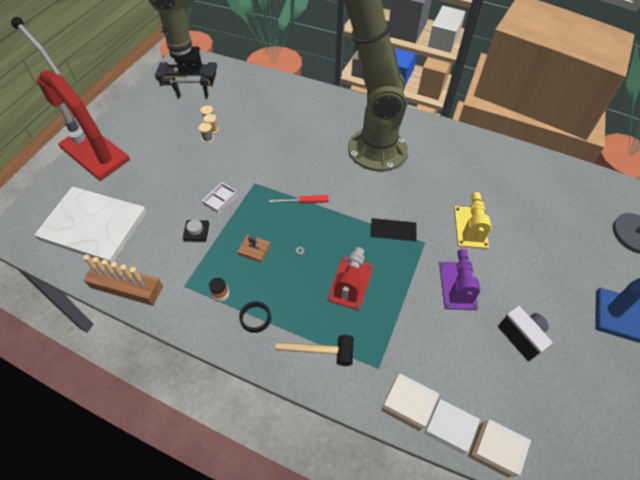

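View pics/top0.png

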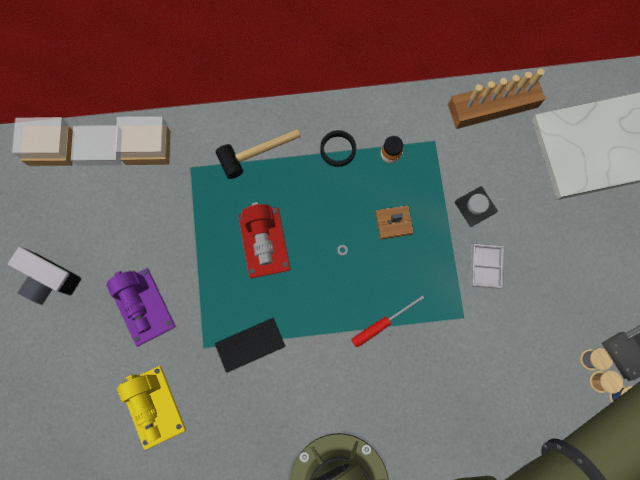

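The red embosser is at top pixel (264,239) and scene pixel (352,280), the purple one at top (140,305), the yellow at top (151,409). Only the red one fits. The stand with the clip is at top (394,222).

```bash
cat > h.py <<'E'
import numpy as np,cv2,pickle
from scipy.spatial.transform import Rotation as Rot
def toolT(o):
    T=np.eye(4);T[:3,:3]=Rot.from_euler('xyz',o["tool_rot"],degrees=True).as_matrix();T[:3,3]=o["tool_pos"];return T
def rays(p,uv):
    K=p["intrinsics"];k=p["k1"]
    d=np.asarray(uv,float).reshape(-1,2);d=np.c_[(d[:,0]-K[0,2])/K[0,0],(d[:,1]-K[1,2])/K[1,1]]
    s=d.copy()
    for _ in range(10): s=d/(1+k*(s**2).sum(1,keepdims=True))
    return np.c_[s,np.ones(len(s))]
def cloud(p,T,mask=None):
    m=(p["range_z"]>0)
    if mask is not None:m&=mask
    v,u=np.nonzero(m)
    c=rays(p,np.c_[u,v])*p["range_z"][v,u][:,None]
    return c@T[:3,:3].T+T[:3,3],np.c_[u,v]
def proj(p,T,X):
    X=np.asarray(X,float).reshape(-1,3);c=(X-T[:3,3])@T[:3,:3]
    s=c[:,:2]/c[:,2:];s=s*(1+p["k1"]*(s**2).sum(1,keepdims=True))
    K=p["intrinsics"];return s*[K[0,0],K[1,1]]+K[:2,2]
def atz(p,T,uv,z):
    r=rays(p,uv)@T[:3,:3].T;return T[:3,3]+r*((z-T[2,3])/r[:,2:])
E
python3 - <<'E'
from h import *
for n,b in(("top",(225,190,310,290)),("scene",(315,235,385,320))):
    p=pickle.load(open(n+"0.pkl","rb"));f=p["frame"]
    c=f[b[1]:b[3],b[0]:b[2]];cv2.imwrite(f"pics/{n}_crop.png",cv2.resize(c,None,fx=6,fy=6,interpolation=cv2.INTER_CUBIC))
    X,uv=cloud(p,p["cam_to_world"])
    s=(uv[:,0]>b[0])&(uv[:,0]<b[2])&(uv[:,1]>b[1])&(uv[:,1]<b[3]);X=X[s];uv=uv[s]
    col=f[uv[:,1],uv[:,0]].astype(int)
    red=(col[:,2]>100)&(col[:,1]<60)&(col[:,0]<60)
    pl=red&(X[:,2]<.03)
    r=cv2.minAreaRect((X[pl][:,:2]*1000).astype(np.float32));print(n,"plate",r,np.median(X[pl][:,2]))
    st=(~red)&(X[:,2]>.07)
    r=cv2.minAreaRect((X[st][:,:2]*1000).astype(np.float32));print("steel",r,X[st][:,2].max())
    if n=="top": b=(370,200,420,245)
    else: b=(230,230,275,265)
    X,uv=cloud(p,p["cam_to_world"])
    s=(uv[:,0]>b[0])&(uv[:,0]<b[2])&(uv[:,1]>b[1])&(uv[:,1]<b[3]);X=X[s]
    w=(X[:,2]>.014)&(X[:,2]<.027);print("stand",cv2.minAreaRect((X[w][:,:2]*1000).astype(np.float32)))
    w=(X[:,2]>.05);print("head",cv2.minAreaRect((X[w][:,:2]*1000).astype(np.float32)),w.sum(),X[w].mean(0),X[w][:,2].max())
E
```

```text
top plate ((568.6007690429688, 115.57637023925781), (158.58392333984375, 100.11422729492188), 5.157971382141113) 0.011117213645859714
steel ((573.945068359375, 112.27700805664062), (145.74205017089844, 67.58087158203125), 6.6058783531188965) 0.11879080518437801
stand ((582.8492431640625, -204.8880615234375), (72.2523193359375, 80.54862976074219), 2.4521682262420654)
head ((582.38818359375, -204.56764221191406), (11.59276008605957, 23.830738067626953), 2.646604537963867) 69 [ 0.58129932 -0.20350716  0.06724003] 0.07824246486487696
scene plate ((574.5259399414062, 114.88237762451172), (157.96127319335938, 93.03294372558594), 5.012921333312988) 0.011529110779300189
steel ((577.6107788085938, 120.46953582763672), (61.27400588989258, 148.68557739257812), 89.78501892089844) 0.11396921181222308
stand ((585.5728149414062, -204.7762451171875), (74.2925796508789, 79.63279724121094), 1.2117536067962646)
head ((585.3169555664062, -203.25161743164062), (22.810714721679688, 10.534238815307617), 89.58991241455078) 47 [ 0.58654739 -0.20296098  0.0654287 ] 0.07509186836095783
```

Run:
```python
from h import *
from cell import *
o=get_obs();T=toolT(o);print(T.round(3), finger_overhang)
z=T[:3,2];print(np.degrees(np.arctan2(z[1],z[0])))
p=read_camera("wrist");print(p["tool_from_camera"].round(3),p["intrinsics"],p["k1"]);cv2.imwrite("pics/w0.png",p["frame"])
```

```text
[[ 0.     0.929  0.369  0.24 ]
 [-0.     0.369 -0.929 -0.604]
 [-1.    -0.     0.     0.234]
 [ 0.     0.     0.     1.   ]] 0.011
-68.35419561446729
[[ 0.001 -0.306  0.952 -0.151]
 [ 0.    -0.952 -0.306  0.084]
 [ 1.     0.001 -0.001 -0.   ]
 [ 0.     0.     0.     1.   ]] [[419.17090615   0.         329.18100924]
 [  0.         419.17090615 239.61568668]
 [  0.           0.           1.        ]] 0.019232541819811093
```

View pics/top_crop.png

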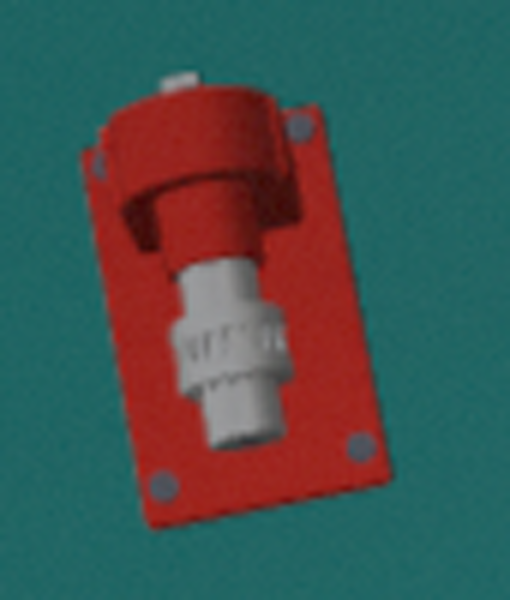

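View pics/scene_crop.png

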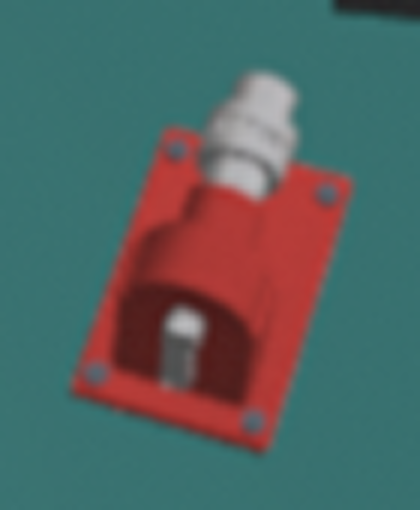

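The crops confirm it: red embosser, shaft pointing toward the robot, with the wheel partway along it. I'll move above it for a wrist view.

Call:
{"name": "servo_tool", "arguments": {
  "rows": [20, 30, 0, -2, 0.3, 45, 60, 0, -4, 0.3, 70, 90, 0, -6, 0.3, 95, 120, 0, -8, 0.3, 120, 155, 0, -10, 0.3, 145, 190, 0, -12, 0.3, 170, 225, 0, -14, 0.3, 190, 260, 0, -16, 0.3, 210, 295, 0, -16.6, 0.3, 225, 330, 0, -16.6, 0.3]
}}

```text
time_s: 1.48
tool_pos: [0.4662, -0.2719, 0.2339]
tool_rot: [67.1, 89.9, -17.8]
force: [1.0, -1.0, -0.4]
grip_width: 0.0608
```

Call:
{"name": "servo_tool", "arguments": {
  "rows": [10, 38, 0, 0, 0.3, 18, 76, 0, 0, 0.3, 26, 114, 0, 0, 0.3, 34, 152, 0, 0, 0.3, 42, 190, 0, 0, 0.3, 50, 228, 0, 0, 0.3, 57, 266, 0, 0, 0.3, 63, 304, 0, 0, 0.3, 67, 340, 0, 0, 0.3, 69, 380, 0, 0, 0.3]
}}

```text
time_s: 2.32
tool_pos: [0.5341, 0.1067, 0.2339]
tool_rot: [49.4, 89.9, -35.6]
force: [1.4, -0.6, 0.2]
grip_width: 0.0608
```

Call:
{"name": "servo_tool", "arguments": {
  "rows": [0, 5, 0, 0, 0.3, 0, 6, 0, 0, 0.3, 0, 6, 0, 0, 0.3, 0, 6, 0, 0, 0.3]
}}

```text
time_s: 2.65
tool_pos: [0.534, 0.1099, 0.2335]
tool_rot: [-14.0, 89.9, -99.1]
force: [-0.2, 0.4, 0.1]
grip_width: 0.061
```

Run:
```python
from h import *
from cell import *
o=get_obs();T=toolT(o);p=read_camera("wrist");C=T@p["tool_from_camera"];pickle.dump((o,p,C),open("w1.pkl","wb"));cv2.imwrite("pics/w1.png",p["frame"])
print(o["tool_pos"],o["force"],np.degrees(np.arctan2(T[1,2],T[0,2])),o["grip_width"])
X,uv=cloud(p,C);col=p["frame"][uv[:,1],uv[:,0]].astype(int)
red=(col[:,2]>100)&(col[:,1]<60)&(col[:,0]<60)
pl=red&(X[:,2]<.03)&(X[:,0]>.4)
print(cv2.minAreaRect((X[pl][:,:2]*1000).astype(np.float32)))
for z in(.085,):
  print(proj(p,C,[[.571,.115,.085],[.571-.0299,.115-.0026,.085]]))
```

```text
[0.53395897 0.10989523 0.23346109] [-0.24931936  0.41162743  0.08889115] -85.08747955167131 0.060970189520931084
((569.8988037109375, 112.74026489257812), (158.0416259765625, 96.43108367919922), 4.897904872894287)
[[326.71255433 173.62056217]
 [326.81186756 214.4628392 ]]
```

View pics/w1.png

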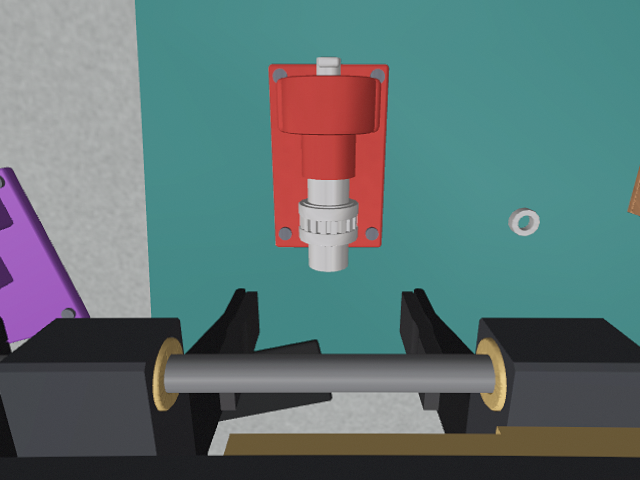

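Wrist view: the shaft is centred at column 329 and lines up with the jaws. The wheel spans rows 199–245 and the shaft ends at row 270.

Run:
```python
from h import *
o,p,C=pickle.load(open("w1.pkl","rb"))
X,uv=cloud(p,C)
c=np.array([.5705,.1145]);a=np.radians(185);u=np.array([np.cos(a),np.sin(a)]);v=np.array([-u[1],u[0]])
e=np.c_[(X[:,:2]-c)@u,(X[:,:2]-c)@v,X[:,2]]*1000
s=(abs(e[:,1])<30)&(e[:,0]>-60)&(e[:,0]<110)&(e[:,2]>50);e=e[s]
for x in range(-36,90,2):
    q=e[(e[:,0]>=x)&(e[:,0]<x+2)]
    if len(q):
        t=q[q[:,2]>q[:,2].max()-4];print(x,len(q),q[:,2].max().round(1),q[:,1].min().round(1),q[:,1].max().round(1),t[:,1].mean().round(1))
```

```text
-36 316 118.1 -29.5 29.6 0.4
-34 288 117.7 -29.5 29.7 0.6
-32 269 117.0 -29.0 30.0 1.0
-30 120 116.3 -27.6 27.3 1.2
-28 162 104.8 -17.3 19.0 0.6
-26 178 104.4 -17.3 19.1 0.8
-24 170 105.0 -17.4 19.1 0.5
-22 165 104.4 -17.4 19.1 0.4
-20 164 104.9 -17.5 19.2 0.9
-18 161 105.2 -17.5 19.2 0.9
-16 163 104.7 -17.5 19.3 0.9
-14 162 104.4 -17.5 19.3 1.2
-12 162 104.6 -17.7 19.4 0.9
-10 162 104.9 -17.6 19.4 0.9
-8 153 104.6 -17.8 19.5 0.3
-6 162 105.1 -17.8 19.5 0.8
-4 158 104.9 -17.8 19.7 0.9
-2 158 105.4 -17.9 19.8 0.7
0 81 103.9 -17.0 18.7 1.4
2 422 309.9 -28.5 29.9 -1.7
4 5063 311.0 -30.0 30.0 -0.2
6 3116 311.6 -30.0 30.0 -0.1
8 2121 330.7 -29.9 30.0 -29.2
10 6524 331.0 -30.0 30.0 0.1
12 7613 329.6 -30.0 30.0 0.1
14 1024 322.5 -18.3 29.9 7.6
16 117 100.5 -14.0 15.7 0.8
18 288 105.5 -20.1 22.2 0.3
20 218 107.4 -20.7 22.2 0.3
22 166 107.8 -20.5 22.3 0.7
24 169 107.4 -20.7 22.4 0.8
26 313 268.8 -30.0 22.3 -29.5
28 269 267.3 -30.0 21.7 -29.4
30 270 263.9 -30.0 21.6 -29.3
32 256 261.3 -29.9 20.8 -29.3
34 245 258.2 -30.0 20.8 -29.7
36 259 254.5 -30.0 20.8 -29.8
38 263 250.1 -30.0 21.9 -29.5
40 241 273.0 -29.9 21.7 -29.5
42 227 272.1 -29.9 21.7 -29.4
44 239 272.5 -29.9 21.8 -29.4
46 75 272.0 -29.9 18.5 -29.5
48 39 102.5 -12.1 13.6 0.0
50 96 100.8 -13.8 15.3 0.8
52 104 101.9 -13.8 15.3 0.5
54 106 101.1 -13.8 15.4 0.8
56 101 100.8 -13.9 15.4 0.4
58 104 100.7 -13.9 15.5 1.1
60 98 101.0 -13.9 15.5 0.2
62 106 100.7 -14.0 15.5 0.9
64 93 100.4 -14.0 15.6 0.6
66 102 101.0 -14.0 14.7 0.7
68 26 100.0 -14.1 14.7 -0.1
```

Call:
{"name": "servo_tool", "arguments": {
  "rows": [2, 0, -20, 0, 0.2, 4, 0.5, -45, 0, 0.2, 4, 0.5, -75, 0, 0.2, 4, 0.5, -100, 0, 0.2, 4, 0.5, -120, 0, 0.2, 4, 0.5, -135, 0, 0.2, 4, 0.5, -147, 0, 0.2, 4, 0.5, -152, 0, 0.2, 4, 0.5, -152, 0, 0.2, 4, 0.5, -152, 0, 0.2]
}}

```text
time_s: 3.53
tool_pos: [0.5383, 0.1119, 0.0822]
tool_rot: [81.1, 90.0, -3.9]
force: [0.1, 0.3, 0.5]
grip_width: 0.0695
```

Call:
{"name": "servo_tool", "arguments": {
  "rows": [0, 0, 0, 0, 0.4, 0, 0, 0, 0, 0.6, 0, 0, 0, 0, 0.6, 0, 0, 0, 0, 0.6, 0, 0, 0, 0, 0.6, 0, 0, 0, 0, 0.6],
  "force": 15
}}

```text
time_s: 4.03
tool_pos: [0.5381, 0.111, 0.082]
tool_rot: [8.9, 89.9, -76.1]
force: [-0.5, -3.0, 2.8]
grip_width: 0.0435
```

Call:
{"name": "servo_tool", "arguments": {
  "rows": [3, 0.3, 0, 0, 0.6, 6, 0.5, 0, 0, 0.6, 9, 0.8, 0, 0, 0.6, 12, 1, 0, 0, 0.6, 15, 1.3, 0, 0, 0.6, 17, 1.5, 0, 0, 0.6, 19, 1.7, 0, 0, 0.6, 21, 1.8, 0, 0, 0.6, 21, 1.8, 0, 0, 0.6, 21, 1.8, 0, 0, 0.6]
}}

```text
time_s: 4.87
tool_pos: [0.5565, 0.1125, 0.0819]
tool_rot: [-64.0, 89.6, -149.0]
force: [-8.9, -5.7, 10.7]
grip_width: 0.0433
```

Call:
{"name": "servo_tool", "arguments": {
  "rows": [19, 0, 0, 0, 0.6, 19, 0, 0, 0, 0.2, 19, 0, 0, 0, 0.2, 19, 0, 0, 0, 0.2, 0, 0, 40, 0, 0.2, 0, 0, 80, 0, 0.2, -20, 0, 120, 0, 0.2, -22, 0, 150, 0, 0.2, -22, 0, 150, 0, 0.2, -22, 0, 150, 0, 0.2]
}}

```text
time_s: 5.7
tool_pos: [0.5381, 0.1148, 0.2344]
tool_rot: [84.2, 89.6, -0.7]
force: [0.4, 0.2, -0.8]
grip_width: 0.0695
```

That row had a sign slip (+19 mm instead of a small back-off). The force reading is back near zero; I'll check the scene.

```bash
cat > prof.py <<'E'
from h import *
from cell import *
import sys
o=get_obs();T=toolT(o);p=read_camera("wrist");C=T@p["tool_from_camera"];pickle.dump((o,p,C),open("w2.pkl","wb"));cv2.imwrite(sys.argv[1],p["frame"])
print(o["tool_pos"],o["force"],np.degrees(np.arctan2(T[1,2],T[0,2])))
X,uv=cloud(p,C)
c=np.array([.5705,.1145]);a=np.radians(185);u=np.array([np.cos(a),np.sin(a)]);v=np.array([-u[1],u[0]])
e=np.c_[(X[:,:2]-c)@u,(X[:,:2]-c)@v,X[:,2]]*1000
s=(abs(e[:,1])<8)&(e[:,0]>-60)&(e[:,0]<110)&(e[:,2]>50)&(e[:,2]<130);e=e[s]
for x in range(-6,80,1):
    q=e[(e[:,0]>=x)&(e[:,0]<x+1)]
    if len(q):print(x,len(q),np.percentile(q[:,2],[10,50,95]).round(1))
E
python3 prof.py pics/w2.png
```

```text
[0.53806536 0.11479585 0.23440469] [ 0.44739125  0.22175658 -0.75370587] -84.93703272775076
-6 31 [101.9 103.2 104.4]
-5 35 [101.7 102.8 103.6]
-4 31 [101.5 103.  104. ]
-3 37 [102.3 102.9 103.7]
-2 29 [101.4 102.7 104.1]
-1 38 [101.9 102.8 104. ]
0 30 [101.3 102.5 103.8]
1 51 [101.8 103.7 106.3]
2 42 [104.7 105.6 106.9]
3 28 [104.7 106.1 107. ]
4 39 [105.  105.8 106.6]
5 31 [104.7 105.8 107.3]
6 34 [104.9 106.  107. ]
7 31 [104.5 105.4 107.4]
8 39 [105.  105.8 106.7]
9 25 [104.5 105.6 106.8]
10 25 [104.  105.8 106.5]
11 31 [101.7 104.6 105.8]
12 33 [101.3 103.8 106.6]
13 32 [102.2 103.7 106. ]
14 32 [101.2 104.2 106.1]
15 31 [101.4 104.  106. ]
16 34 [101.5 104.1 105.3]
17 31 [101.4 103.4 105.8]
18 35 [101.7 104.4 105.9]
19 41 [101.7 104.6 106.4]
20 37 [104.7 105.5 106.9]
21 31 [104.8 105.5 107. ]
22 31 [104.8 106.  106.9]
23 34 [104.5 105.5 106.4]
24 32 [104.6 105.9 107.1]
25 31 [105.  105.8 106.9]
26 33 [104.3 105.4 107. ]
27 29 [104.7 105.8 106.5]
28 11 [104.7 105.1 105.5]
29 11 [101.8 102.7 103.8]
30 15 [ 97.8  98.7 100.6]
31 26 [ 97.6  98.8 100.1]
32 33 [97.7 98.9 99.9]
33 29 [ 97.6  98.7 100.1]
34 17 [97.2 98.7 99.8]
36 12 [91.6 93.2 94.3]
37 26 [90.1 92.3 93.8]
38 28 [89.2 92.8 94.1]
39 32 [89.1 92.1 94.2]
40 22 [89.4 92.3 93.9]
41 33 [89.  92.4 94.2]
42 90 [91.6 95.5 99.4]
43 31 [ 97.4  99.  100. ]
44 27 [ 96.4  98.9 100. ]
45 26 [ 97.4  98.6 100.2]
46 26 [97.2 98.4 99.7]
47 35 [ 97.3  99.  100.4]
48 27 [ 97.7  98.7 100.6]
49 24 [97.1 98.8 99.9]
50 31 [ 97.1  98.8 100.1]
51 28 [97.6 98.5 99.8]
52 26 [ 96.9  98.4 100.1]
53 32 [97.3 98.6 99.9]
54 31 [ 97.8  98.9 100.4]
55 25 [ 97.   98.9 100.2]
56 24 [97.4 98.6 99.8]
57 33 [97.3 98.9 99.6]
58 30 [97.  98.8 99.9]
59 21 [ 97.   98.9 100.1]
60 33 [97.4 98.8 99.7]
61 26 [ 96.7  98.9 100.1]
62 27 [ 97.3  98.4 100. ]
63 29 [ 97.3  99.3 100.4]
64 27 [ 97.4  98.6 100. ]
65 26 [97.1 98.7 99.9]
66 29 [ 97.5  98.4 100.1]
67 30 [ 97.7  99.1 100. ]
68 13 [96.7 98.3 99.4]
```

View pics/w2.png

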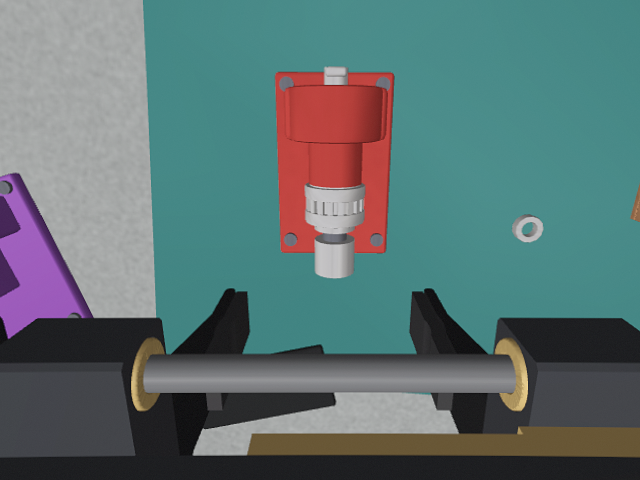

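The wheel is home: front face about 28 mm from the boss end, no gap at row 186. The groove is uncovered at rows 233–240, centred at e-x ≈ 38.7 mm, which agrees with the shaft end minus 30 mm. Next, the clip.

Call:
{"name": "servo_tool", "arguments": {
  "rows": [5, -32, 0, 0, 0.3, 10, -68, 0, -1, 0.3, 15, -106, 0, -2, 0.3, 20, -146, 0, -3, 0.3, 24, -186, 0, -3, 0.3, 28, -226, 0, -3, 0.3, 31, -262, 0, -3, 0.3, 34, -296, 0, -3, 0.3, 36, -319, 0, -3, 0.3, 36, -319, 0, -3, 0.3]
}}

```text
time_s: 6.58
tool_pos: [0.5708, -0.2127, 0.2284]
tool_rot: [-68.6, 89.7, -157.1]
force: [-0.9, -0.4, 0.7]
grip_width: 0.0609
```

Call:
{"name": "servo_tool", "arguments": {
  "rows": [0, 0, 0, 0, 0.3, 0, 0, 0, 0, 0.3, 0, 0, 0, 0, 0.3]
}}

```text
time_s: 6.83
tool_pos: [0.5728, -0.2028, 0.2307]
tool_rot: [-140.6, 89.9, 131.6]
force: [0.7, 0.2, -1.1]
grip_width: 0.061
```

Run:
```python
from h import *
from cell import *
o=get_obs();T=toolT(o);p=read_camera("wrist");C=T@p["tool_from_camera"];pickle.dump((o,p,C),open("w3.pkl","wb"));cv2.imwrite("pics/w3.png",p["frame"])
print(o["tool_pos"],o["force"],np.degrees(np.arctan2(T[1,2],T[0,2])))
X,uv=cloud(p,C)
near=(abs(X[:,0]-.584)<.06)&(abs(X[:,1]+.205)<.06)
for lo,hi in((.016,.026),(.06,.09),(.04,.09)):
    w=near&(X[:,2]>lo)&(X[:,2]<hi);print(w.sum(),cv2.minAreaRect((X[w][:,:2]*1000).astype(np.float32)),X[w].mean(0),X[w][:,2].max())
```

```text
[ 0.57278156 -0.20280518  0.23068646] [ 0.74446564  0.16960758 -1.09276732] -87.80192134324982
6436 ((582.7050170898438, -206.18466186523438), (70.28921508789062, 80.21845245361328), 2.4046695232391357) [ 0.58524382 -0.20593791  0.02045421] 0.025808434205265518
490 ((583.0731201171875, -206.053466796875), (9.848079681396484, 23.743221282958984), 2.475038766860962) [ 0.58406901 -0.20617797  0.07078026] 0.07444960127994388
613 ((583.2368774414062, -206.0546112060547), (10.137852668762207, 23.750816345214844), 2.657684326171875) [ 0.58479513 -0.20605863  0.0669273 ] 0.07444960127994388
```

View pics/w3.png

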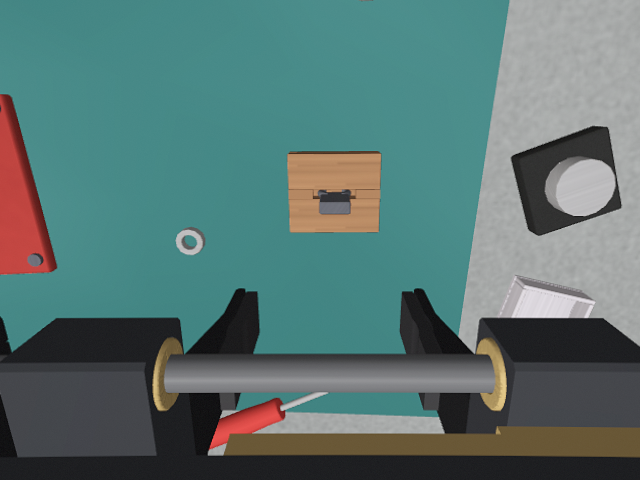

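The clip head is at (335,203), upright in the stand at world (583,−206) mm, yaw 2.5°.

Call:
{"name": "servo_tool", "arguments": {
  "rows": [4, -1.5, -30, 0, 0.3, 8, -3, -65, 0, 0.3, 10, -3.3, -95, 0, 0.3, 10, -3.3, -110, 0, 0.3, 10, -3.3, -120, 0, 0.3, 10, -3.3, -120, 0, 0.3, 10, -3.3, -120, 0, 0.3, 10, -3.3, -120, 0, 0.3]
}}

```text
time_s: 7.55
tool_pos: [0.584, -0.2081, 0.1134]
tool_rot: [66.9, 89.8, -21.0]
force: [-0.3, -0.8, 1.0]
grip_width: 0.061
```

Call:
{"name": "servo_tool", "arguments": {
  "rows": [-0.8, 2, -15, 0, 0.3, -0.8, 2, -30, 0, 0.3, -0.8, 2, -42, 0, 0.3, -0.8, 2, -50, 0, 0.3, -0.8, 2, -55, 0, 0.3, -0.8, 2, -55, 0, 0.3, -0.8, 2, -55, 0, 0.3, -0.8, 2, -55, 0, 0.3]
}}

```text
time_s: 8.22
tool_pos: [0.5826, -0.2064, 0.0574]
tool_rot: [65.5, 89.9, -22.4]
force: [0.0, 0.7, 0.0]
grip_width: 0.0608
```

Call:
{"name": "servo_tool", "arguments": {
  "rows": [0, 0, 0, 0, 0.5, 0, 0, 0, 0, 0.7, 0, 0, 0, 0, 0.9, 0, 0, 0, 0, 0.9, 0, 0, 0, 0, 0.9, 0, 0, 0, 0, 0.9, 0, 0, 0, 0, 0.9, 0, 0, 0, 0, 0.9],
  "force": 50
}}

```text
time_s: 8.88
tool_pos: [0.5819, -0.2062, 0.0566]
tool_rot: [-46.8, 90.0, -134.7]
force: [-0.3, 0.5, -0.3]
grip_width: 0.0235
```

Call:
{"name": "servo_tool", "arguments": {
  "rows": [0, 0, 8, 0, 0.9, 0, 0, 18, 0, 0.9, 0, 0, 35, 0, 0.9, 0, 0, 60, 0, 0.9, 0, 0, 90, 0, 0.9, 0, 0, 120, 0, 0.9, 0, 0, 145, 0, 0.9, 0, 0, 160, 0, 0.9, 0, 0, 160, 0, 0.9, 0, 0, 160, 0, 0.9]
}}

```text
time_s: 9.72
tool_pos: [0.5824, -0.2063, 0.2179]
tool_rot: [58.0, 89.9, -29.9]
force: [-0.4, 0.4, -1.5]
grip_width: 0.0234
```

Run:
```python
from h import *
from cell import *
o=get_obs();T=toolT(o);p=read_camera("wrist");C=T@p["tool_from_camera"];pickle.dump((o,p,C),open("w4.pkl","wb"));cv2.imwrite("pics/w4.png",p["frame"])
print(o["tool_pos"],o["force"],o["grip_width"],np.degrees(np.arctan2(T[1,2],T[0,2])))
for n in("clip","clip_head"):
  for r in cut_out(n,p):print(n,r["score"],r["extent"])
```

```text
[ 0.58236417 -0.20629935  0.21792131] [-0.42257025  0.40386482 -1.49967839] 0.02342299176930295 -87.95141707288745
clip 0.56 [328.2, 312.6, 61.2, 84.7]
clip_head 0.9 [328.5, 311.9, 63.7, 87.2]
```

View pics/w4.png

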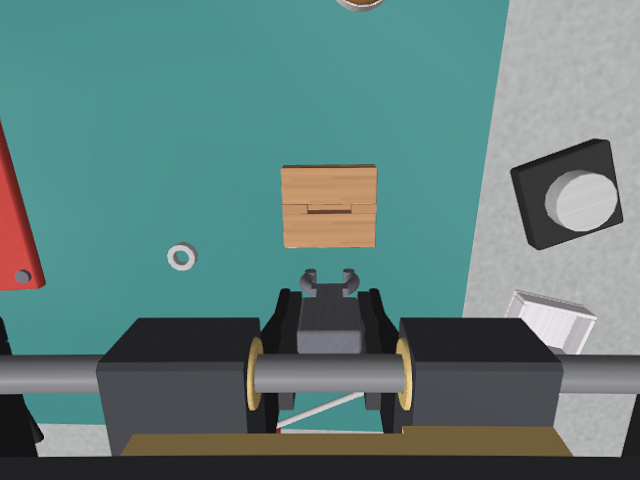

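The clip is held upright, head at (328,315), noses at (309,281) and (350,281). Next I'll measure it in the tool frame.

Run:
```python
from h import *
o,p,C=pickle.load(open("w4.pkl","rb"))
X,uv=cloud(p,p["tool_from_camera"]);X*=1000
s=(abs(X[:,2])<16)&(uv[:,1]<352)&(X[:,0]<60)&(X[:,0]>-60)&(abs(X[:,1])<30)
X=X[s]
for x in range(-30,56,3):
    q=X[(X[:,0]>=x)&(X[:,0]<x+3)]
    if len(q):print(x,len(q),"y",np.percentile(q[:,1],[5,50,95]).round(1),"z",q[:,2].min().round(1),q[:,2].max().round(1))
```

```text
-30 151 y [7.  9.1 9.6] z -16.0 15.9
-27 131 y [6.6 9.  9.6] z -15.8 16.0
-24 107 y [8.6 9.1 9.6] z -16.0 15.9
-21 93 y [8.6 9.1 9.6] z -16.0 16.0
-18 1270 y [-2.1  2.1  8.9] z -16.0 15.8
-15 678 y [-2.4  5.5  9.2] z -16.0 16.0
-12 355 y [5.3 6.  9.3] z -15.9 15.9
-9 334 y [5.3 6.  9.4] z -15.8 15.9
-6 299 y [5.3 5.9 9.3] z -15.7 15.8
-3 300 y [5.4 5.9 9.3] z -16.0 15.9
0 279 y [5.4 6.  9.2] z -15.8 16.0
3 271 y [5.4 6.  9.3] z -15.9 15.8
6 239 y [5.4 5.9 9.3] z -16.0 15.7
9 238 y [5.3 5.9 9.3] z -15.7 15.9
12 70 y [5.2 5.6 8.8] z -15.9 16.0
15 18 y [3.8 4.  4.3] z -5.5 5.5
18 77 y [3.3 3.8 4.2] z -6.0 5.6
21 70 y [3.4 3.7 4.2] z -5.6 5.7
24 163 y [0.1 3.5 4.1] z -8.5 8.2
27 125 y [0.3 3.7 4.2] z -10.5 10.1
30 190 y [-0.6  3.2  4. ] z -12.1 12.2
33 109 y [0.2 3.  4. ] z -14.2 13.8
36 61 y [0.1 3.3 4. ] z -14.4 14.5
39 56 y [2.  3.3 3.9] z -14.5 14.6
42 76 y [-0.2  3.1  4. ] z -13.8 14.8
45 125 y [-1.2  3.2  4.1] z -12.9 12.9
48 42 y [2.7 3.8 4.2] z -12.5 12.0
51 3 y [3.8 3.8 3.8] z 9.1 10.1
```

Call:
{"name": "servo_tool", "arguments": {
  "rows": [-4, 25, 0, 1, 0.9, -9, 58, 0, 2, 0.9, -15, 94, 0, 3, 0.9, -21, 132, 0, 3, 0.9, -28, 170, 0, 3, 0.9, -34, 208, 0, 3, 0.9, -39, 244, 0, 3, 0.9, -44, 278, 0, 3, 0.9, -48, 302, 0, 3, 0.9, -51, 316, 0, 3, 0.9]
}}

```text
time_s: 10.7
tool_pos: [0.529, 0.1141, 0.2153]
tool_rot: [-121.7, 89.8, 153.6]
force: [0.2, 0.3, -0.4]
grip_width: 0.0237
```

Call:
{"name": "servo_tool", "arguments": {
  "rows": [0, 0, 0, 0, 0.9, 0, 0, -10, 0, 0.9, 0, 0, -25, 0, 0.9, 0, 0, -40, 0, 0.9, 0, 0, -48, 0, 0.9, 0, 0, -53, 0, 0.9, 0, 0, -53, 0, 0.9, 0, 0, -53, 0, 0.9]
}}

```text
time_s: 11.37
tool_pos: [0.5311, 0.1091, 0.1634]
tool_rot: [-82.7, 90.0, -167.7]
force: [0.0, 0.3, -0.8]
grip_width: 0.0236
```

```bash
python3 prof.py pics/w5.png | awk 'NR<2||$1>26'
python3 - <<'E'
from h import *
o,p,C=pickle.load(open("w2.pkl","rb"))
cv2.imwrite("pics/w5c.png",cv2.resize(p["frame"][150:370,210:450],None,fx=2.7,fy=2.7,interpolation=cv2.INTER_CUBIC))
E
```

```text
[0.53113517 0.10911023 0.16343065] [ 0.04137329  0.28485123 -0.84848376] -85.01168684866639
27 48 [104.7 105.8 106.7]
28 18 [104.2 105.  106.5]
29 10 [101.9 102.8 103.2]
30 8 [ 98.3  99.6 100.3]
31 47 [97.4 99.  99.8]
32 52 [ 97.5  98.9 100. ]
33 49 [97.2 98.8 99.9]
34 22 [97.1 98.4 99.1]
35 17 [113.7 116.3 128. ]
36 44 [ 93.4 116.8 129.8]
37 55 [ 91.   93.4 121.1]
38 58 [ 89.8  92.9 118.8]
39 54 [ 89.9  93.  117.4]
40 57 [ 89.8  92.7 118. ]
41 51 [ 90.   92.7 116.1]
42 153 [91.2 94.9 99.2]
43 50 [96.9 98.6 99.8]
44 40 [ 97.8  98.9 100.3]
45 41 [ 98.   98.9 100.2]
46 42 [97.9 99.2 99.9]
47 32 [ 97.9  99.  100.1]
48 45 [97.6 99.  99.8]
49 34 [97.6 98.7 99.6]
50 1 [97.5 97.5 97.5]
```

View pics/w5c.png

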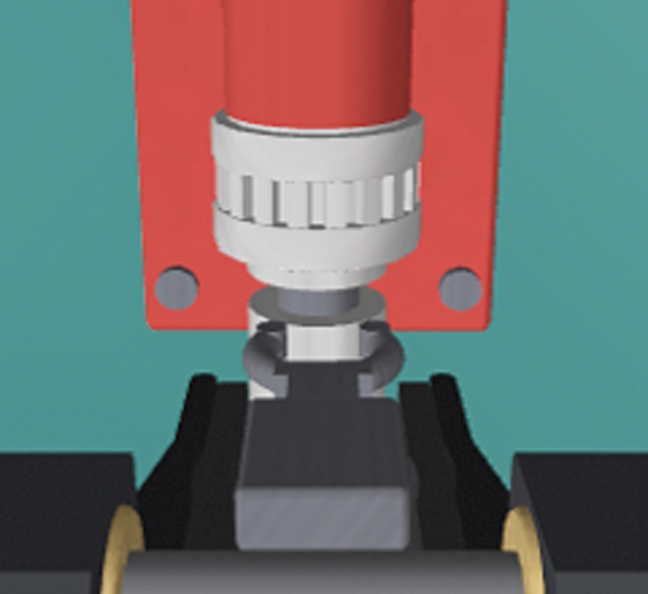

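The groove sits at e-x 34.6–42.4 and the clip centre is at about 38.4, so along the shaft it lines up. The clip is about 1.2 mm too far right (−y), so I'll correct that and ease down.

Call:
{"name": "servo_tool", "arguments": {
  "rows": [0, 1.2, -3, 0, 0.9, 0, 1.2, -6, 0, 0.9, 0, 1.2, -9, 0, 0.9, 0, 1.2, -11, 0, 0.9, 0, 1.2, -12, 0, 0.9, 0, 1.2, -12, 0, 0.9, 0, 1.2, -12, 0, 0.9, 0, 1.2, -12, 0, 0.9]
}}

```text
time_s: 12.08
tool_pos: [0.531, 0.111, 0.1517]
tool_rot: [69.1, 90.0, -15.9]
force: [0.3, 0.2, -1.0]
grip_width: 0.0235
```

Run:
```python
from h import *
from cell import *
o=get_obs();T=toolT(o);p=read_camera("wrist");C=T@p["tool_from_camera"];print(o["tool_pos"],o["force"])
X,uv=cloud(p,C)
c=np.array([.5705,.1145]);a=np.radians(185);u=np.array([np.cos(a),np.sin(a)]);v=np.array([-u[1],u[0]])
e=np.c_[(X[:,:2]-c)@u,(X[:,:2]-c)@v,X[:,2]]*1000
def lat(s,n):
    q=e[s];print(n,s.sum(),np.percentile(q[:,1],[1,99]).round(1),np.percentile(q[:,1],[1,99]).mean().round(2))
lat((e[:,0]>3)&(e[:,0]<28)&(abs(e[:,1])<30)&(e[:,2]>80)&(e[:,2]<110),"wheel")
lat((e[:,0]>30.5)&(e[:,0]<34)&(abs(e[:,1])<30)&(e[:,2]>80)&(e[:,2]<110),"shaft")
s=(e[:,0]>34)&(e[:,0]<41)&(abs(e[:,1])<17)&(e[:,2]>103)&(e[:,2]<112);lat(s,"arms")
s=(e[:,0]>34)&(e[:,0]<41)&(abs(e[:,1])<9)&(e[:,2]>122)&(e[:,2]<132);lat(s,"neck")
for x in np.arange(33,44,.5):
    q=(e[:,0]>=x)&(e[:,0]<x+.5)&(abs(e[:,1])<17)
    print(x,"clip",(q&(e[:,2]>102)&(e[:,2]<134)).sum(),"shaft z",np.percentile(e[q&(e[:,2]>70)&(e[:,2]<102)&(abs(e[:,1])<6)][:,2],[50]) if (q&(e[:,2]>70)&(e[:,2]<102)&(abs(e[:,1])<6)).sum() else None)
cv2.imwrite("pics/w6.png",cv2.resize(p["frame"][150:370,210:450],None,fx=2.7,fy=2.7,interpolation=cv2.INTER_CUBIC))
```

```text
[0.53103916 0.11103637 0.15168776] [ 0.30744845  0.15643761 -1.02055272]
wheel 3829 [-20.1  21.6] 0.76
shaft 258 [-13.2  14.5] 0.63
arms 257 [-14.   14.4] 0.19
neck 361 [-8.2  8.4] 0.11
33.0 clip 0 shaft z [98.92674056]
33.5 clip 0 shaft z [98.86404983]
34.0 clip 0 shaft z [98.91632676]
34.5 clip 1 shaft z [97.63364442]
35.0 clip 68 shaft z None
35.5 clip 397 shaft z None
36.0 clip 216 shaft z None
36.5 clip 94 shaft z [93.64479099]
37.0 clip 60 shaft z [93.03370236]
37.5 clip 68 shaft z [93.01231933]
38.0 clip 41 shaft z [92.93487503]
38.5 clip 42 shaft z [92.81783604]
39.0 clip 46 shaft z [93.09418957]
39.5 clip 28 shaft z [93.16569943]
40.0 clip 15 shaft z [92.64935182]
40.5 clip 12 shaft z [92.79030644]
41.0 clip 3 shaft z [92.88639236]
41.5 clip 4 shaft z [93.22666349]
42.0 clip 0 shaft z [95.51515969]
42.5 clip 0 shaft z [96.39168568]
43.0 clip 0 shaft z [98.98419017]
43.5 clip 0 shaft z [98.81301586]
```

View pics/w6.png

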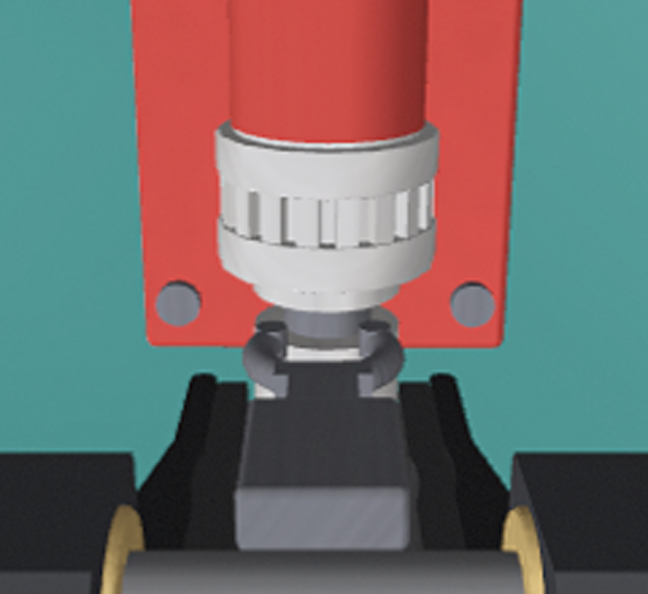

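Lateral offset is 0.5 mm and the clip is centred on the groove to about 0.3 mm. I'll ease down and watch the force.

Call:
{"name": "servo_tool", "arguments": {
  "rows": [0, -0.5, -1, 0, 0.9, 0, -0.5, -2, 0, 0.9, 0, -0.5, -3, 0, 0.9, 0, -0.5, -3.5, 0, 0.9, 0, -0.5, -4, 0, 0.9, 0, -0.5, -4.5, 0, 0.9, 0, -0.5, -5, 0, 0.9, 0, -0.5, -5, 0, 0.9]
}}

```text
time_s: 12.8
tool_pos: [0.5309, 0.1105, 0.1465]
tool_rot: [-77.2, 90.0, -162.2]
force: [-0.6, -0.1, -0.8]
grip_width: 0.0234
```

Call:
{"name": "servo_tool", "arguments": {
  "rows": [0, 0, -0.5, 0, 0.9, 0, 0, -1, 0, 0.9, 0, 0, -1.5, 0, 0.9, 0, 0, -2, 0, 0.9, 0, 0, -2.5, 0, 0.9, 0, 0, -3, 0, 0.9, 0, 0, -3, 0, 0.9, 0, 0, -3, 0, 0.9]
}}

```text
time_s: 13.47
tool_pos: [0.5309, 0.1105, 0.1436]
tool_rot: [-45.0, 90.0, -130.0]
force: [-0.3, 1.1, -0.7]
grip_width: 0.0233
```

No contact yet, and the bore is about 17.6 mm above the axis, past the 22 mm stop, so the clip is entering the groove.

Call:
{"name": "servo_tool", "arguments": {
  "rows": [0, 0, -0.5, 0, 0.9, 0, 0, -1, 0, 0.9, 0, 0, -1.5, 0, 0.9, 0, 0, -2, 0, 0.9, 0, 0, -2.5, 0, 0.9, 0, 0, -3, 0, 0.9, 0, 0, -3, 0, 0.9, 0, 0, -3, 0, 0.9]
}}

```text
time_s: 14.13
tool_pos: [0.5309, 0.1105, 0.1405]
tool_rot: [-63.4, 90.0, -148.3]
force: [-0.4, 0.2, -0.9]
grip_width: 0.0237
```

Call:
{"name": "servo_tool", "arguments": {
  "rows": [0, 0, -0.5, 0, 0.9, 0, 0, -1, 0, 0.9, 0, 0, -1.5, 0, 0.9, 0, 0, -1.5, 0, 0.9]
}}

```text
time_s: 14.47
tool_pos: [0.5311, 0.1104, 0.1393]
tool_rot: [42.5, 90.0, -42.5]
force: [0.0, -0.9, 1.5]
grip_width: 0.0235
```

First contact is at TCP z ≈ 139.4 mm, as expected for the groove. Pressing on in small steps.

Call:
{"name": "servo_tool", "arguments": {
  "rows": [0, 0, -0.5, 0, 0.9, 0, 0, -1, 0, 0.9, 0, 0, -1.5, 0, 0.9, 0, 0, -1.5, 0, 0.9]
}}

```text
time_s: 14.8
tool_pos: [0.5315, 0.1106, 0.1387]
tool_rot: [78.5, 89.9, -6.5]
force: [-1.9, 0.3, 5.9]
grip_width: 0.023
```

Call:
{"name": "servo_tool", "arguments": {
  "rows": [0, 0, -0.5, 0, 0.9, 0, 0, -1, 0, 0.9, 0, 0, -1, 0, 0.9]
}}

```text
time_s: 15.05
tool_pos: [0.5319, 0.1107, 0.1379]
tool_rot: [83.8, 89.9, -1.1]
force: [-1.0, -1.2, 5.9]
grip_width: 0.0235
```

Call:
{"name": "servo_tool", "arguments": {
  "rows": [0, 0, -0.5, 0, 0.9, 0, 0, -1, 0, 0.9, 0, 0, -1, 0, 0.9]
}}

```text
time_s: 15.3
tool_pos: [0.5322, 0.1107, 0.1371]
tool_rot: [85.5, 89.8, 0.6]
force: [-0.5, -0.1, 6.5]
grip_width: 0.0236
```

Call:
{"name": "servo_tool", "arguments": {
  "rows": [0, 0, -0.5, 0, 0.9, 0, 0, -1, 0, 0.9, 0, 0, -1, 0, 0.9]
}}

```text
time_s: 15.55
tool_pos: [0.5322, 0.1108, 0.1362]
tool_rot: [85.5, 89.8, 0.5]
force: [-0.2, -0.6, 8.0]
grip_width: 0.0233
```

Call:
{"name": "servo_tool", "arguments": {
  "rows": [0, 0, -0.5, 0, 0.9, 0, 0, -1, 0, 0.9, 0, 0, -1, 0, 0.9]
}}

```text
time_s: 15.8
tool_pos: [0.5321, 0.1107, 0.135]
tool_rot: [85.4, 89.8, 0.4]
force: [-1.0, 0.5, 6.1]
grip_width: 0.0234
```

Call:
{"name": "servo_tool", "arguments": {
  "rows": [0, 0, -0.5, 0, 0.9, 0, 0, -1, 0, 0.9, 0, 0, -1, 0, 0.9]
}}

```text
time_s: 16.05
tool_pos: [0.5321, 0.1107, 0.1338]
tool_rot: [86.6, 89.8, 1.6]
force: [0.2, 0.1, 6.0]
grip_width: 0.0233
```

Call:
{"name": "servo_tool", "arguments": {
  "rows": [0, 0, -0.5, 0, 0.9, 0, 0, -1, 0, 0.9, 0, 0, -1, 0, 0.9]
}}

```text
time_s: 16.3
tool_pos: [0.532, 0.1106, 0.1325]
tool_rot: [87.2, 89.9, 2.2]
force: [0.1, 0.1, 3.9]
grip_width: 0.0235
```

Call:
{"name": "servo_tool", "arguments": {
  "rows": [0, 0, -0.5, 0, 0.9, 0, 0, -1, 0, 0.9, 0, 0, -1, 0, 0.9]
}}

```text
time_s: 16.55
tool_pos: [0.5313, 0.1105, 0.1306]
tool_rot: [91.6, 90.0, 6.6]
force: [1.4, 0.1, 1.8]
grip_width: 0.0236
```

Call:
{"name": "servo_tool", "arguments": {
  "rows": [0, 0, -0.5, 0, 0.9, 0, 0, -1, 0, 0.9, 0, 0, -1, 0, 0.9]
}}

```text
time_s: 16.8
tool_pos: [0.5304, 0.1104, 0.1288]
tool_rot: [-89.1, 89.9, -174.1]
force: [1.2, -0.5, -0.2]
grip_width: 0.0233
```

The arms have gone round the shaft (force peaked at about 8 N, now pulling down). A few more steps to the hard stop.

Call:
{"name": "servo_tool", "arguments": {
  "rows": [0, 0, -0.5, 0, 0.9, 0, 0, -1, 0, 0.9, 0, 0, -1, 0, 0.9]
}}

```text
time_s: 17.05
tool_pos: [0.5305, 0.1104, 0.128]
tool_rot: [-84.7, 89.9, -169.6]
force: [1.1, -0.4, -1.1]
grip_width: 0.0231
```

Call:
{"name": "servo_tool", "arguments": {
  "rows": [0, 0, -0.5, 0, 0.9, 0, 0, -1, 0, 0.9, 0, 0, -1, 0, 0.9]
}}

```text
time_s: 17.3
tool_pos: [0.5305, 0.1104, 0.1271]
tool_rot: [-83.0, 89.9, -168.0]
force: [0.2, -0.6, -2.5]
grip_width: 0.0234
```

Call:
{"name": "servo_tool", "arguments": {
  "rows": [0, 0, -0.5, 0, 0.9, 0, 0, -0.5, 0, 0.9]
}}

```text
time_s: 17.47
tool_pos: [0.5306, 0.1104, 0.1267]
tool_rot: [-81.0, 89.9, -165.9]
force: [0.6, -0.4, -3.4]
grip_width: 0.0233
```

Call:
{"name": "servo_tool", "arguments": {
  "rows": [0, 0, -0.5, 0, 0.9, 0, 0, -1, 0, 0.9, 0, 0, -1, 0, 0.9]
}}

```text
time_s: 17.72
tool_pos: [0.5308, 0.1104, 0.1259]
tool_rot: [-66.4, 90.0, -151.4]
force: [-0.4, -1.0, -2.5]
grip_width: 0.0237
```

Call:
{"name": "servo_tool", "arguments": {
  "rows": [0, 0, -0.5, 0, 0.9, 0, 0, -0.8, 0, 0.9, 0, 0, -0.8, 0, 0.9]
}}

```text
time_s: 17.97
tool_pos: [0.531, 0.1105, 0.1255]
tool_rot: [26.1, 90.0, -58.8]
force: [0.1, -1.4, 0.6]
grip_width: 0.0232
```

Call:
{"name": "servo_tool", "arguments": {
  "rows": [0, 0, -0.5, 0, 0.9, 0, 0, -1, 0, 0.9, 0, 0, -1, 0, 0.9]
}}

```text
time_s: 18.22
tool_pos: [0.5312, 0.1105, 0.1253]
tool_rot: [40.4, 90.0, -44.6]
force: [-2.6, -1.0, 5.7]
grip_width: 0.0232
```

Hard stop at z ≈ 125.3 mm (predicted ~125.5). Now I'll relieve the load and open; 0.65 closure (~31 mm) clears the head and keeps the fingers away from everything else.

Call:
{"name": "servo_tool", "arguments": {
  "rows": [0, 0, 1, 0, 0.9, 0, 0, 1, 0, 0.9, 0, 0, 1, 0, 0.6, 0, 0, 1, 0, 0.5, 0, 0, 1, 0, 0.4, 0, 0, 1, 0, 0.4]
}}

```text
time_s: 18.72
tool_pos: [0.5309, 0.1107, 0.1252]
tool_rot: [-172.5, 90.0, 102.6]
force: [0.6, -0.2, 0.1]
grip_width: 0.0427
```

Call:
{"name": "servo_tool", "arguments": {
  "rows": [0, 0, 5, 0, 0.4, 0, 0, 15, 0, 0.4, 0, 0, 35, 0, 0.4, 0, 0, 65, 0, 0.4, 0, 0, 90, 0, 0.4, 0, 0, 105, 0, 0.4, 0, 0, 108, 0, 0.4, 0, 0, 108, 0, 0.4, 0, 0, 108, 0, 0.4]
}}

```text
time_s: 19.47
tool_pos: [0.5305, 0.1104, 0.2327]
tool_rot: [-73.3, 90.0, -158.2]
force: [-0.0, -0.2, -0.1]
grip_width: 0.052
```

Run:
```python
from h import *
from cell import *
o=get_obs();T=toolT(o);p=read_camera("wrist");C=T@p["tool_from_camera"];print(o["tool_pos"],o["force"],o["grip_width"])
X,uv=cloud(p,C)
c=np.array([.5705,.1145]);a=np.radians(185);u=np.array([np.cos(a),np.sin(a)]);v=np.array([-u[1],u[0]])
e=np.c_[(X[:,:2]-c)@u,(X[:,:2]-c)@v,X[:,2]]*1000
s=(e[:,0]>25)&(e[:,0]<50)&(abs(e[:,1])<30)&(e[:,2]>138)&(e[:,2]<150);q=e[s]
print("head top",s.sum(),np.median(q,0),cv2.minAreaRect(q[:,:2].astype(np.float32)))
s=(e[:,0]>0)&(e[:,0]<29.9)&(abs(e[:,1])<10)&(e[:,2]>104)&(e[:,2]<108);print("wheel",np.percentile(e[s][:,0],[1,99]))
s=(e[:,0]>31)&(e[:,0]<45)&(abs(e[:,1])<17)&(e[:,2]>75)&(e[:,2]<112);q=e[s];print("arms x",np.percentile(q[q[:,2]>103][:,0],[2,98]))
cv2.imwrite("pics/w7.png",cv2.resize(p["frame"][120:340,210:450],None,fx=2.7,fy=2.7,interpolation=cv2.INTER_CUBIC))
for n in("scene","top"):
    p=read_camera(n);cv2.imwrite(f"pics/{n}7.png",p["frame"])
```

```text
[0.53054586 0.11036984 0.23271924] [-0.04006659 -0.19822499 -0.0562577 ] 0.05197572590851016
head top 614 [ 37.83942411   0.31382365 141.02628427] ((38.21778869628906, 0.26787757873535156), (9.749492645263672, 23.438735961914062), 0.24091678857803345)
wheel [ 1.70578086 28.07126537]
arms x [35.3562345  35.95641583]
```

View pics/w7.png

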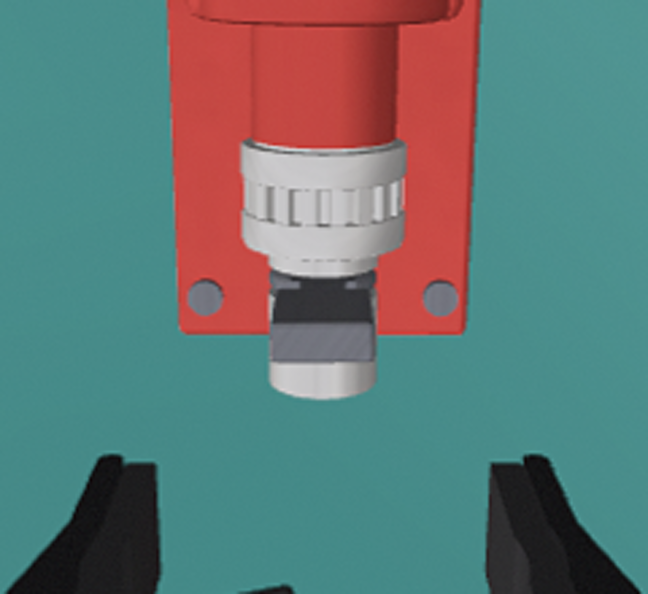

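View pics/scene7.png

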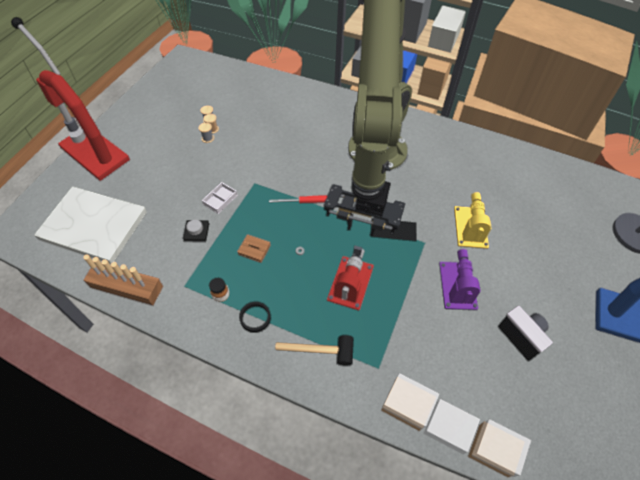

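The clip stands on the shaft directly in front of the wheel. Its head top reads 141.0 mm, or 142 with the camera's −1 mm bias, which matches fully home. The lateral offset is 0.3 mm, the wheel is still home, the bystanders haven't moved and the gripper is clear.

```bash
python3 -c "
from cell import *
print(sign_off())"
```

```text
the job is handed in; nothing more can be done
None
```

I pushed the wheel home, snapped the clip into the groove just in front of it, let go, and handed the job in at about 20 s. The hand-in gave no verdict.

**Wheel:** I gripped it across its diameter and slid it about 18 mm until it stopped against the shoulder. The wrist camera showed its back face at the boss and the groove uncovered.

**Clip:** I lowered it in small steps. It touched at the height expected for the groove, the push peaked at about 8 N, and the arms snapped round. It then met the bottom hard, where I pressed to about 6 N.

**Last checks, after letting go:**
- **Height:** the clip's head top read 141.0 mm against 142 mm expected; the shaft and wheel tops read about 1 mm low in the same view.
- **Across the shaft:** the clip sat about 0.3–0.5 mm off the axis.
- **Along the shaft:** it was about 37–38 mm from the shoulder, square to the shaft within a degree.
- **Wheel and surroundings:** the wheel was still home, the gripper was clear with near-zero force, and the other things on the bench looked unmoved.

**One slip:** while letting go of the wheel I sent a row of 19 mm further toward the shoulder instead of a small back-off. The wheel was already against its stop, so the fingers slid on it, and the next picture showed nothing disturbed. I did not see the force during that row.

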